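# Move a plaster relief tile to the drying rack with a spatula

### The arm

A 6-joint arm with a two-finger parallel gripper is mounted at the origin on the work surface. World frame = base frame: x ahead of the robot, y to its left, z up, the work surface at z = 0. Lengths are in m, angles in rad, forces in N, time in s.
With the tool pointing down it reaches from about 0.25 to 0.725 m from the base axis. Payload 4 kg.
Tool frame: the origin (TCP) lies on the front face of the gripper's body, between the roots of the fingers; the fingertips stand 73 mm ahead of it and the grasp point (between the pads) lies bot.tcp_to_grasp ahead of it (bot.tcp_to_grasp is the distance from the TCP to the grasp point, in m); z points along the fingers, y is the line along which they close (so a half turn about z gives the same grasp; the last joint's range is limited). The gripper opens to 85 mm and grips with 20 to 120 N. Pads are 22 mm wide; open, the fingers measure 114 mm over their backs; the gripper's body (76 mm by 85 mm) begins 54 mm behind the grasp point. The pads swing forward as they close: fully open they stand 13 mm farther back than shut.
Start: joints at [1.223, 0.241, 0.005, 1.335, 0, 1.571], TCP at [0.17, 0.47, 0.304] pointing down, gripper open.
Joint ranges: [-2.72, 2.72], [-1.05, 1.87], [-1.09, 1.28], [-1.99, 2.15], [-1.42, 1.44], [-3.14, 3.14]. Speed limits (rad/s): [2.79, 2.79, 3.14, 3.14, 3.14, 3.14].

### API

Orientations are given as a unit quaternion [x, y, z, w].
In Python, from workcell import bot gives the robot as it stands.
- The arm moves only by the shell command python3 -m jog 'ROWS' [OPENING]. ROWS is JSON, one flat list of numbers, 6 for each row, row after row: the shift along the world's x, y, z scaled (see below), then the turn, a rotation vector about the world's x, y, z scaled (see below). In form: [tx, ty, tz, wx, wy, wz, tx, ty, tz, wx, wy, wz, ...]. A call has 1 to 10 rows; each row is the pose to reach, as a shift and turn from the pose commanded when the call began; what a row does not reach only later rows make up. The controller multiplies each number of a shift by 800 mm and each number of a turn by 2 rad. A row lasts 1/12 s, in which the tool goes at most 41.7 mm and 7.16 degrees, less where a joint would pass 70% of its speed; a pose out of reach is approached as far as the arm can. A call with a number of a shift or a turn outside -1 to 1 is refused whole. A call with a gripper value outside its range is refused whole. OPENING is the opening, from -1 (shut) to 1 (fully open), set as the call begins (- or left out, the last holds). The fingers move at their own pace and stop on an object; the grip force is fixed at half the most. Time passes only in rows, so rows that repeat a pose let the fingers close. It gives the time, the measured TCP pose, the force, the opening and the grip force at its end, in the units of the state.
- bot.get_obs(): the state, without advancing time (a new reading comes with each control period).
- bot.camera(name): name is "scene" or "top" or "wrist"; returns (picture, depth): 480x640x3 uint8, red, green, blue; 480x640 float32, m along the optical axis (not along the pixel's ray), 0 where there is no reading.
- bot.calibration(name): a dict with "intrinsics" (3x3 intrinsics, pixels), "dist" ([k1, k2, p1, p2, k3] as OpenCV has them; the pictures are not rectified), "pose" (4x4, takes a point from camera to world coordinates). Camera axes: x right, y up, looking along -z (the intrinsics and any distortion apply to the point x, -y, -z); pixel columns grow to the right and rows downward; lengths in m; the calibration is good to about 2 mm. A picture is of the moment at which its call begins: read the wrist's pose just before it. calibration takes no time and is no camera call; for the wrist camera it gives the pose at the moment of the call.
- bot.job_done(): hands the job in; it is judged then, once.
Trained networks look in the newest picture that a camera, given by its name, has taken for a name from the list of things; names that differ only in an ending like _2 or _b are one class to them, and where a whole thing is asked for, a point or a joint stands for the part that bears it (a point fixed in the world has none). Each returns a list of dicts, best first, with "confidence" (0 to 1); they miss things now and then, are a little off and sometimes report something else, mostly with a low value. They report only what shows in the picture. A call takes as long as a camera call. They do not tell look-alikes from the thing itself.
- bot.find_in(label, camera): "at" ([x, y, z] in m, in the coordinates of the camera as it stood for that picture, good to about 4 mm: the middle of the surface that is visible of it).
- bot.tip_of(label, camera): "at" ([x, y, z] in m, in the coordinates of the camera as it stood for that picture, good to about 4 mm: a listed point, or the origin of a listed thing).
The state is a dict: "clock": time; "joint_pos": joint angles; "joint_vel": joint speeds; "tau": joint torques, N m; "eef_pos": TCP position; "tool_rot": TCP orientation; "ft_force": force on the tool from outside, world axes, zero at the start; "ft_torque": the same for the moment, N m; "grip_width": finger opening in m; "grasp_force": force on a finger pad.
Only numpy, scipy, OpenCV 4.12 (cv2) and the standard library are available. Lean on these libraries where they do the work, as an engineer would, in place of code of your own. Each camera call takes 0.05 s, during which the arm holds its last target. There are 200 camera calls.

### The job

First take the cork sanding block off the drying rack and lay it flat in the middle of the blue tray. Then slide the spatula under the white plaster tile, lift the tile level on it without the gripper touching the tile, lower it onto the battens of the bay you have freed, centred and square, and draw the spatula out. Finally lay the spatula back flat on its mat; leave the cream tile and the other things on the bench where they are.

Things in the scene. Friction and masses are not known exactly. Their poses are not given: they have to be found in the camera images.
- tile_center (a point): Centre (half-way up) of the white plaster relief tile with a flower. The slab is 90 mm along its x, 120 mm along its y and 14 mm thick, with a raised carving to 19 mm above its underside; about 170 g. It lies on the two battens of the casting board, its x along the battens.
- board: Dark wooden casting board (fixed), 170 mm (x) by 180 mm (y) by 18 mm high; origin under its centre. On it two light wooden battens run along its x, 100 mm long, 12 mm wide, 10 mm high, centred at y = -45 and +45 mm, so that there is a channel 78 mm wide and 10 mm high under the tile, open at both ends. The -x side is the one towards the robot.
- rack: Grey drying rack (fixed), a slab 130 mm (x) by 310 mm (y) by 30 mm high; origin under its centre. Four light wooden battens along x, 110 mm long, 12 mm wide, 10 mm high (tops 40 mm above the table) at y = -118, -28, +28 and +118 mm make two bays, each with a channel 78 mm wide and 10 mm high between its battens, open at both ends. The -x side is towards the robot.
- bay_left (a point): Middle of the left bay (rack y = +73 mm), at the height of the batten tops, 40 mm above the table. Axes as the rack's. A tile in the bay has its centre 7 mm above this point.
- bay_right (a point): Middle of the right bay (rack y = -73 mm), at the height of the batten tops. Axes as the rack's. One bay holds the cream tile, the other the sanding block; which is which varies.
- dry_tile_center (a point): Centre of the cream-coloured striped tile, same sizes as the white one, which already lies in one bay and stays there.
- block_center (a point): Centre of the cork sanding block with a red sole, 50 mm (x) by 120 mm (y) by 40 mm high, about 140 g. It lies across the battens of the bay that is to be used, its long side roughly along the rack's y.
- tray_in (a point): Centre of the inner floor of the blue tool tray (fixed), inner size 112 mm (x) by 162 mm (y), walls 4 mm thick, rim 22 mm above the table, floor about 4 mm above the table.
- mat: Black rubber mat (fixed), 220 mm (x) by 110 mm (y) by 4 mm thick; origin under its centre. The spatula lies on it.
- spatula_grip (a point): Middle of the spatula's raised wooden handle, the place to grip. The handle is 95 mm along x (from 70 mm behind this point to 25 mm ahead), 22 mm wide (y) and 28 mm high with flat sides; this point is 58 mm above the underside of the blade. x points towards the blade's tip. The spatula weighs about 180 g and rests flat on its blade, handle in the air, blade pointing away from the robot. Grip it firmly (some 60 to 90 N), or it may pitch in the fingers.
- blade_center (a point): Centre of the spatula's flat steel blade, 90 mm (x) by 60 mm (y) by 3 mm thick, 75 mm ahead of the grip point. The blade's heel is 30 mm and its tip 120 mm ahead of the grip point; a neck rises from the heel to the handle, leaning back no more than 12 mm behind the heel, and the handle's underside is 44 mm above the blade's underside.
- bottle: Bystander: green plastic bottle, 64 mm diameter, 170 mm tall; origin at the centre of its underside.
- jar: Bystander: terracotta jar, 76 mm diameter and 100 mm tall, with modelling tools standing in it to about 210 mm; origin at the centre of its underside.
- bowl: Bystander: orange mixing bowl, 130 mm across, 60 mm tall; origin at the centre of its underside.
- can: Bystander: steel can, 100 mm diameter, 115 mm tall; origin at the centre of its underside.
- rasp: Bystander: flat rasp, 240 mm long, 28 mm wide, 20 mm high, lying flat; origin at the centre of its underside.
- gouge: Bystander: gouge with a red handle, 200 mm long, 22 mm wide, 18 mm high, lying flat; origin at the centre of its underside.
Things that resemble listed ones, but are neither listed nor needed, are in the scene too. Leave any green look-alike of the part that bears tile_center alone.

How it is judged:
By the outcome, as a careful person would: the job done as asked, in the order asked, and still so for the second after the job is handed in, with the robot touching nothing.
It also fails if it takes over 66 s, if anything falls off the work surface, if the arm or the gripper's body presses on something with over 40 N, if the wrist force passes 120 N, or if a joint passes its speed limit or range.

## Working session

There is one attempt and no reset: what is moved stays moved. The work goes in short steps, Python scripts to look and compute and a shell command to move; the robot and the scene stay as the last step left them, time stands still between calls to the robot, and variables do not carry over. Pictures are saved under pics/ and viewed, at most 10 in all, crops included, and the job is handed in when it is done.

```bash
mkdir -p pics; ls
cat > h.py <<'E'
from workcell import bot
import numpy as np, cv2
def w(cam,p):
    T=np.array(bot.calibration(cam)["pose"]); return (T@np.r_[p,1])[:3]
def px(cam,P):
    c=bot.calibration(cam);T=np.linalg.inv(np.array(c["pose"]))
    q=(T@np.r_[P,1])[:3]*[1,-1,-1]
    return cv2.projectPoints(q.reshape(1,1,3),np.zeros(3),np.zeros(3),np.array(c["intrinsics"],float),np.array(c["dist"],float))[0].ravel()
def cloud(cam,depth):
    c=bot.calibration(cam);h,wd=depth.shape
    v,u=np.mgrid[:h,:wd]
    n=cv2.undistortPoints(np.stack([u,v],-1).reshape(-1,1,2).astype(float),np.array(c["intrinsics"],float),np.array(c["dist"],float)).reshape(h,wd,2)
    P=np.stack([n[...,0]*depth,-n[...,1]*depth,-depth],-1)
    T=np.array(c["pose"]);return P@T[:3,:3].T+T[:3,3]
E
python3 - <<'E'
from h import *
print(bot.get_obs()["eef_pos"],bot.get_obs()["tool_rot"],bot.tcp_to_grasp)
for cam in("top","scene"):
    im,d=bot.camera(cam);cv2.imwrite(f"pics/{cam}0.png",im[...,::-1]);np.savez(f"{cam}0.npz",im=im,p=cloud(cam,d))
for l in "tile_center board rack bay_left bay_right dry_tile_center block_center tray_in mat spatula_grip blade_center bottle jar bowl can rasp gouge".split():
    for r in bot.tip_of(l,"top")[:4]:
        P=w("top",r["at"]);print(l,P.round(3),px("top",P).round(),round(r["confidence"],2))
E
```

```text
pics
[0.1702553  0.46959908 0.30299913] [ 1.73038114e-01  9.84914556e-01 -1.04626672e-03 -1.84157619e-04] 0.0539
tile_center [0.839 0.029 0.011] [338. 141.] 0.85
tile_center [0.565 0.276 0.038] [249. 231.] 0.8
tile_center [0.407 0.027 0.06 ] [338. 289.] 0.38
board [0.564 0.273 0.003] [252. 233.] 0.87
rack [ 0.572 -0.285 -0.001] [446. 234.] 0.66
bay_right [ 0.544 -0.356  0.038] [474. 242.] 0.85
bay_right [0.272 0.347 0.002] [222. 336.] 0.34
dry_tile_center [ 0.596 -0.212  0.05 ] [424. 222.] 0.96
block_center [ 0.545 -0.354  0.063] [476. 241.] 0.82
block_center [ 0.569 -0.285 -0.004] [445. 235.] 0.5
block_center [0.455 0.016 0.002] [341. 273.] 0.22
tray_in [0.671 0.025 0.006] [339. 198.] 0.89
mat [0.458 0.011 0.003] [343. 272.] 0.97
spatula_grip [0.733 0.184 0.   ] [285. 176.] 0.72
spatula_grip [0.406 0.028 0.064] [338. 289.] 0.63
blade_center [0.479 0.023 0.007] [339. 264.] 0.8
bottle [ 0.734  0.183 -0.001] [285. 176.] 0.85
jar [ 0.774 -0.198 -0.   ] [415. 165.] 0.57
bowl [0.333 0.485 0.001] [174. 313.] 0.71
rasp [ 0.346 -0.192  0.001] [415. 312.] 0.82
gouge [0.328 0.198 0.001] [276. 317.] 0.73
```

View pics/top0.png

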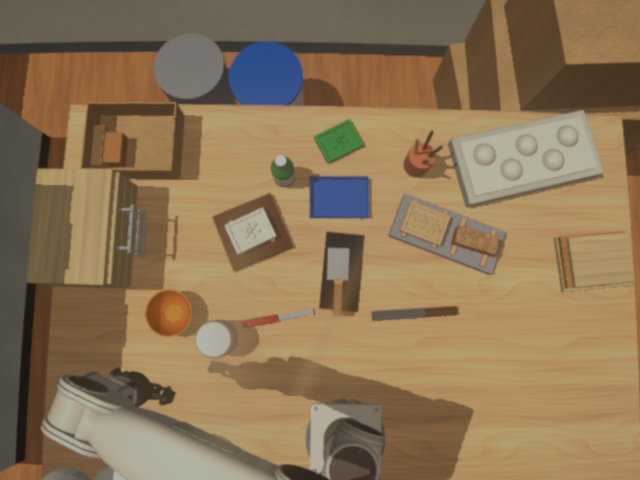

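View pics/scene0.png

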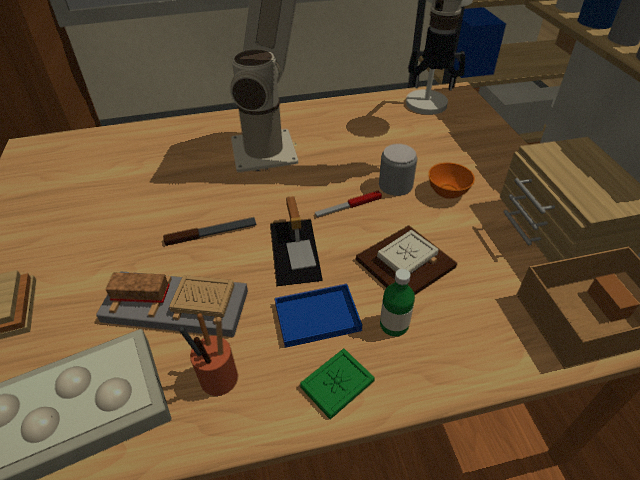

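The white tile is at (250,231) on the dark board. Its look-alike is the green tile at (338,141). The cream tile is at (424,222) in the left bay, and the cork block with the red sole is at (476,240) in the right bay. The brown block in the wooden box at (113,148) looks like the cork block. The spatula is at (338,265) on the mat and the tray at (339,197).

```bash
cat > fit.py <<'E'
from h import *
def rect(p,im,c,zlo,zhi,r,colour=None):
    m=(np.abs(p[...,2]-(zlo+zhi)/2)<(zhi-zlo)/2)&(np.hypot(p[...,0]-c[0],p[...,1]-c[1])<r)
    if colour is not None: m&=colour(im.astype(float))
    n,l,s,_=cv2.connectedComponentsWithStats(m.astype(np.uint8))
    if n<2: return None
    m=l==1+np.argmax(s[1:,4]); q=p[m]
    (cx,cy),(a,b),t=cv2.minAreaRect(q[:,:2].astype(np.float32)*1000)
    # direction of long side
    ang=t if a>=b else t+90
    yaw=(ang-90+90)%180-90
    return np.round([cx,cy,np.median(q[:,2])*1000,max(a,b),min(a,b),yaw],1),m.sum()
E
python3 - <<'E'
from fit import *
z=np.load("top0.npz");p,im=z["p"],z["im"]
print("table z",np.median(p[300:330,560:620,2]))
print("tile ",rect(p,im,(.565,.276),.036,.06,.12))
print("board",rect(p,im,(.565,.276),.010,.06,.16))
print("rack ",rect(p,im,(.572,-.285),.02,.1,.2))
print("cream",rect(p,im,(.596,-.212),.046,.07,.09))
print("block",rect(p,im,(.545,-.354),.066,.1,.1))
blue=lambda i:(i[...,2]>i[...,0]*2)&(i[...,2]>50)
print("tray",rect(p,im,(.671,.025),-.01,.04,.15,blue))
print("mat+",rect(p,im,(.458,.011),-.01,.1,.17,lambda i:i.sum(-1)<150))
print("handle",rect(p,im,(.406,.028),.05,.1,.1))
print("blade",rect(p,im,(.479,.023),-.005,.03,.07,lambda i:(i.sum(-1)>200)&(abs(i[...,0]-i[...,2])<40)))
c=bot.calibration("wrist");print(np.round(c["pose"],3),np.round(c["intrinsics"],0))
E
```

```text
table z 0.0015864607306250722
tile  (array([563.3, 273.2,  44.9, 120.7,  94.6,  26.6]), np.int64(1387))
board (array([565.5, 272. ,  22. , 181.2, 172.4,  23.8]), np.int64(3747))
rack  (array([ 569. , -282.8,   39.9,  310. ,  133.3,  -20. ]), np.int64(4891))
cream (array([ 592.8, -213.9,   57.1,  119.5,  100.9,  -20.5]), np.int64(1385))
block (array([ 545.6, -351. ,   80.9,  121.5,   50.5,  -15.3]), np.int64(794))
tray (array([ 6.700e+02,  2.170e+01,  4.700e+00,  1.518e+02,  1.127e+02,
       -1.000e-01]), np.int64(1881))
mat+ None
handle (array([382.9,  27.9,  77.4,  93.4,  22. ,  89. ]), np.int64(298))
blade (array([476.9,  10.1,   7.1, 104.3,  98.8,  87.1]), np.int64(1041))
[[ 0.343 -0.898 -0.276  0.101]
 [ 0.939  0.328  0.101  0.495]
 [-0.    -0.294  0.956  0.374]
 [ 0.     0.     0.     1.   ]] [[401.   0. 321.]
 [  0. 401. 243.]
 [  0.   0.   1.]]
```

```bash
python3 -m jog '[0.24,-0.51,0,0,0,-0.37,0.24,-0.51,0,0,0,-0.37,0.24,-0.51,0,0,0,-0.37,0.24,-0.51,0,0,0,-0.37,0.24,-0.51,0,0,0,-0.37,0.24,-0.51,0,0,0,-0.37,0.24,-0.51,0,0,0,-0.37,0.24,-0.51,0,0,0,-0.37,0.24,-0.51,0,0,0,-0.37,0.24,-0.51,0,0,0,-0.37]' 1
python3 - <<'E'
from h import *
o=bot.get_obs();print(o["eef_pos"],o["tool_rot"],o["joint_pos"],o["clock"])
E
```

```text
clock: 1.78
eef_pos: [0.3481, 0.0911, 0.3043]
tool_rot: [0.517, 0.856, 0.001, 0.0]
ft_force: [0.8, 1.2, 0.2]
grip_width: 0.0851
grasp_force: 0.0
[0.34814366 0.09110081 0.30434447] [5.17373022e-01 8.55759659e-01 5.65706077e-04 4.92957795e-04] [ 2.55884905e-01 -4.03889565e-02 -3.11087801e-01  1.29859899e+00
  8.15142503e-05  1.34344197e+00] 1.7833
```

```bash
python3 -m jog '[0.24,-0.5,-0.05,0,0,-0.372,0.24,-0.5,-0.05,0,0,-0.372,0.24,-0.5,-0.05,0,0,-0.372,0.24,-0.5,-0.05,0,0,-0.372,0.24,-0.5,-0.05,0,0,-0.372,0.24,-0.5,-0.05,0,0,-0.372,0.24,-0.5,-0.05,0,0,-0.372,0.24,-0.5,-0.05,0,0,-0.372,0.24,-0.5,-0.05,0,0,-0.372,0.24,-0.5,-0.05,0,0,-0.372]'
python3 -m jog '[0,-0.02,-0.01,0,0,0,0,-0.02,-0.01,0,0,0,0,-0.02,-0.01,0,0,0]'
python3 - <<'E'
from fit import *
im,d=bot.camera("wrist");p=cloud("wrist",d);cv2.imwrite("pics/w1.png",im[...,::-1]);np.savez("w1.npz",im=im,p=p)
print("block",rect(p,im,(.545,-.354),.068,.1,.1))
print("rack",rect(p,im,(.569,-.283),.022,.1,.2))
E
```

```text
clock: 2.62
eef_pos: [0.5279, -0.2832, 0.2662]
tool_rot: [0.793, 0.609, 0.0, 0.0]
ft_force: [0.6, 0.4, 0.3]
grip_width: 0.0854
grasp_force: 0.0
clock: 2.87
eef_pos: [0.5266, -0.2974, 0.257]
tool_rot: [0.794, 0.608, -0.0, -0.002]
ft_force: [-0.3, -0.1, 0.8]
grip_width: 0.0854
grasp_force: 0.0
block (array([ 547.6, -351. ,   80.7,  120.5,   49.8,  -15.9]), np.int64(11824))
rack (array([ 568.8, -291.7,   54.5,  289.8,  130.6,  -20.1]), np.int64(63698))
```

View pics/w1.png

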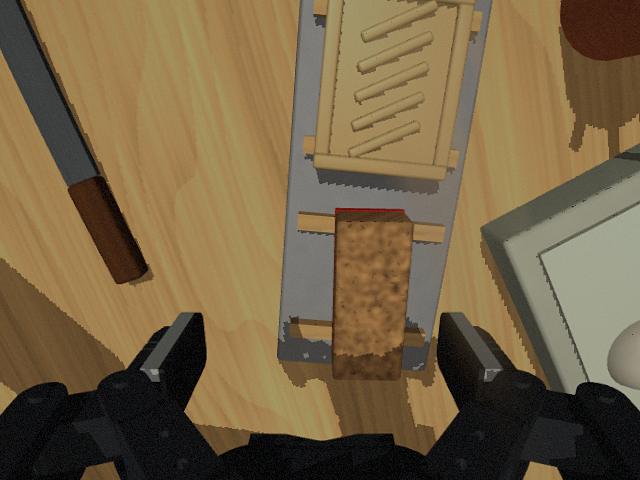

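```bash
python3 -m jog '[0.0255,-0.0665,0,0,0,0,0.0255,-0.0665,0,0,0,0,0.0255,-0.0665,-0.05,0,0,0,0.0255,-0.0665,-0.1,0,0,0,0.0255,-0.0665,-0.14,0,0,0,0.0255,-0.0665,-0.174,0,0,0,0.0255,-0.0665,-0.174,0,0,0,0.0255,-0.0665,-0.174,0,0,0]'
python3 -m jog '[0,0,0,0,0,0,0,0,0,0,0,0,0,0,0,0,0,0,0,0,0,0,0,0,0,0,0,0,0,0,0,0,0,0,0,0,0,0,0,0,0,0,0,0,0,0,0,0]' -1
```

```text
clock: 3.58
eef_pos: [0.5471, -0.3481, 0.1189]
tool_rot: [0.793, 0.61, -0.001, -0.002]
ft_force: [0.2, 0.3, 1.5]
grip_width: 0.0856
grasp_force: 0.0
clock: 4.25
eef_pos: [0.5493, -0.351, 0.1227]
tool_rot: [0.793, 0.609, 0.001, 0.003]
ft_force: [0.3, 0.7, 7.5]
grip_width: 0.0488
grasp_force: 63.4
```

```bash
python3 -m jog '[0,0,0.04,0,0,0,0,0,0.08,0,0,0,0.03,0.1,0.1,0,0,0.135,0.1525,0.4675,0.1,0,0,0.135,0.1525,0.4675,0.1,0,0,0.135,0.1525,0.4675,0.1,0,0,0.135,0.1525,0.4675,0.1,0,0,0.135,0.1525,0.4675,0.1,0,0,0.135,0.1525,0.4675,0.1,0,0,0.135,0.1525,0.4675,0.1,0,0,0.135]'
python3 -m jog '[0.0,0.12,0,0,0,0,0.0,0.12,0,0,0,0,0.0,0.12,0,0,0,0]'
python3 - <<'E'
from fit import *
o=bot.get_obs();print(o["eef_pos"],o["joint_pos"].round(2) if hasattr(o["joint_pos"],"round") else o["joint_pos"],o["tool_rot"])
im,d=bot.camera("wrist");p=cloud("wrist",d);cv2.imwrite("pics/w2.png",im[...,::-1])
blue=lambda i:(i[...,2]>i[...,0]*2)&(i[...,2]>50)
print("tray",rect(p,im,(.671,.025),-.01,.04,.2,blue))
print(np.round(px("wrist",np.array([.671,.023,.022]))))
E
```

```text
clock: 5.08
eef_pos: [0.6513, -0.0322, 0.1991]
tool_rot: [0.704, 0.71, 0.001, 0.001]
ft_force: [0.8, -1.0, -1.2]
grip_width: 0.049
grasp_force: 62.9
clock: 5.33
eef_pos: [0.6507, 0.0683, 0.1987]
tool_rot: [0.702, 0.713, 0.002, -0.001]
ft_force: [-0.3, -0.3, -1.1]
grip_width: 0.0489
grasp_force: 62.9
[0.65071067 0.06831892 0.19874024] [0.1  0.6  0.28 1.25 0.   1.66] [ 7.01629854e-01  7.12539659e-01  1.55362313e-03 -6.07361421e-04]
tray (array([7.21e+02, 4.97e+01, 4.00e+00, 9.49e+01, 2.34e+01, 6.00e-01]), np.int64(2865))
[349. 305.]
```

View pics/w2.png

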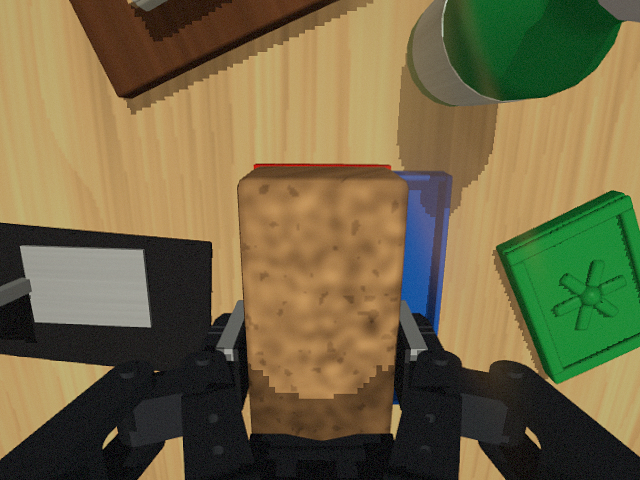

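```bash
python3 -m jog '[0.0255,-0.057,0,0,0,-0.008,0.0255,-0.057,0,0,0,-0.008,0.0255,-0.057,-0.04,0,0,-0.008,0.0255,-0.057,-0.08,0,0,-0.008,0.0255,-0.057,-0.11,0,0,-0.008,0.0255,-0.057,-0.13,0,0,-0.008,0.0255,-0.057,-0.14,0,0,-0.008,0.0255,-0.057,-0.14,0,0,-0.008,0.0255,-0.057,-0.14,0,0,-0.008]'
```

```text
clock: 6.13
eef_pos: [0.6716, 0.0153, 0.087]
tool_rot: [0.71, 0.704, 0.0, 0.001]
ft_force: [0.4, -0.5, -1.3]
grip_width: 0.0488
grasp_force: 63.4
```

```bash
python3 -m jog '[0,0.009,0,0,0,0,0,0.009,-0.002,0,0,0,0,0.009,-0.002,0,0,0]'
```

```text
clock: 6.38
eef_pos: [0.6719, 0.0239, 0.0865]
tool_rot: [0.71, 0.705, 0.001, 0.001]
ft_force: [-2.3, 0.7, 6.3]
grip_width: 0.0493
grasp_force: 64.2
```

```bash
python3 -m jog '[0,0,0,0,0,0,0,0,0,0,0,0,0,0,0,0,0,0,0,0,0,0,0,0,0,0,0.04,0,0,0,0,0,0.09,0,0,0,0,0,0.13,0,0,0,0,0,0.14,0,0,0]' 0.46
python3 - <<'E'
from fit import *
im,d=bot.camera("wrist");p=cloud("wrist",d);cv2.imwrite("pics/w3.png",im[...,::-1])
print("block",rect(p,im,(.671,.024),.035,.06,.1))
blue=lambda i:(i[...,2]>i[...,0]*2)&(i[...,2]>50)
print("tray",rect(p,im,(.671,.025),-.01,.04,.2,blue))
im,d=bot.camera("top");p=cloud("top",d)
print("block",rect(p,im,(.671,.024),.035,.06,.1))
print("tray",rect(p,im,(.671,.025),-.01,.04,.2,blue))
E
```

```text
clock: 7.05
eef_pos: [0.674, 0.0236, 0.2033]
tool_rot: [0.71, 0.705, 0.004, 0.004]
ft_force: [1.3, 0.0, 0.8]
grip_width: 0.0624
grasp_force: 0.0
block (array([672.8,  22.5,  43.3, 119.8,  50.2,  -0.9]), np.int64(15515))
tray (array([6.737e+02, 1.980e+01, 3.600e+00, 1.815e+02, 1.201e+02, 4.000e-01]), np.int64(27227))
block (array([669.9,  71.1,  45.1,  50.4,  21.2,  85.9]), np.int64(135))
tray (array([668.6,  91.5,   4.5,   6.3,   2.1,  63.7]), np.int64(3))
```

```bash
python3 -m jog '[-0.335,0.005,0.06,0,0,0.78,-0.335,0.005,0.06,0,0,0.78,-0.335,0.005,0.06,0,0,0.78,-0.335,0.005,0.06,0,0,0.78,-0.335,0.005,0.06,0,0,0.78,-0.335,0.005,0.06,0,0,0.78,-0.335,0.005,0.06,0,0,0.78,-0.335,0.005,0.06,0,0,0.78,-0.335,0.005,0.06,0,0,0.78,-0.335,0.005,0.06,0,0,0.78]' 1
python3 -m jog '[0,0,0,0,0,0.16,0,0,0,0,0,0.16,0,0,0,0,0,0.16,0,0,0,0,0,0.16]'
python3 - <<'E'
from fit import *
print(bot.get_obs()["joint_pos"])
im,d=bot.camera("wrist");p=cloud("wrist",d);cv2.imwrite("pics/w4.png",im[...,::-1])
print("handle",rect(p,im,(.39,.028),.06,.1,.1))
print("blade",rect(p,im,(.479,.023),-.005,.03,.12,lambda i:(i.sum(-1)>200)&(abs(i[...,0]-i[...,2])<30)))
E
```

```text
clock: 7.98
eef_pos: [0.4016, 0.0275, 0.2427]
tool_rot: [0.16, 0.987, -0.0, -0.001]
ft_force: [-0.4, -0.7, -0.3]
grip_width: 0.0857
grasp_force: 0.0
clock: 8.32
eef_pos: [0.402, 0.0274, 0.2424]
tool_rot: [0.003, 1.0, -0.0, -0.002]
ft_force: [0.0, 0.7, -1.1]
grip_width: 0.0851
grasp_force: 0.0
[ 6.81003557e-02  9.27985179e-02 -3.40814596e-01  1.14112465e+00
 -2.86444265e-06  7.48445151e-02]
handle (array([385.3,  27.8,  75.9,  96.7,  22.9,  88.8]), np.int64(5638))
blade (array([483.6,  25.3,   7.1,  93.8,  61.6,  88.8]), np.int64(5891))
```

View pics/w4.png

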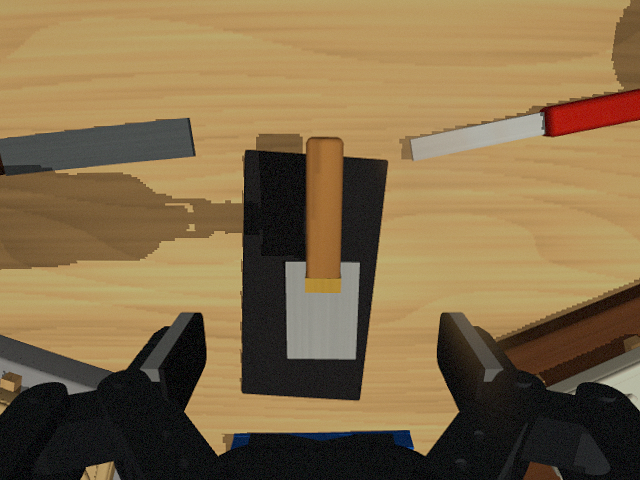

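```bash
python3 -m jog '[0.006,0,-0.05,0,0,-0.0075,0.006,0,-0.1,0,0,-0.0075,0.006,0,-0.14,0,0,-0.0075,0.006,0,-0.157,0,0,-0.0075,0.006,0,-0.157,0,0,-0.0075,0.006,0,-0.157,0,0,-0.0075]'
python3 -m jog '[0,0,0,0,0,0,0,0,0,0,0,0,0,0,0,0,0,0,0,0,0,0,0,0,0,0,0,0,0,0,0,0,0,0,0,0,0,0,0,0,0,0,0,0,0,0,0,0,0,0,0,0,0,0,0,0,0,0,0,0]' -1
```

```text
clock: 8.87
eef_pos: [0.4068, 0.0274, 0.1176]
tool_rot: [0.012, 1.0, -0.0, -0.002]
ft_force: [0.4, -0.0, 1.2]
grip_width: 0.0855
grasp_force: 0.0
clock: 9.7
eef_pos: [0.4085, 0.0277, 0.1194]
tool_rot: [0.011, 1.0, 0.0, 0.001]
ft_force: [-0.7, 1.1, 5.4]
grip_width: 0.021
grasp_force: 62.4
```

```bash
python3 -m jog '[0,0,0.04,0,0,0,0,0,0.09,0,0,0,0.05,0.03,0.15,0,0,0.05,0.206,0.131,0.25,0,0,0.224,0.206,0.131,0.25,0,0,0.224,0.206,0.131,0.25,0,0,0.224,0.206,0.131,0.25,0,0,0.224,0.206,0.131,0.25,0,0,0.224,0.206,0.131,0.25,0,0,0.224,0.206,0.131,0.25,0,0,0.224]'
python3 -m jog '[0,0,0,0,0,0,0,0,0,0,0,0]'
python3 - <<'E'
from fit import *
im,d=bot.camera("wrist");p=cloud("wrist",d);cv2.imwrite("pics/w5.png",im[...,::-1]);np.savez("w5.npz",im=im,p=p,e=bot.get_obs()["eef_pos"],r=bot.get_obs()["tool_rot"])
print("tile ",rect(p,im,(.565,.276),.036,.06,.12))
print("board",rect(p,im,(.565,.276),.010,.06,.16))
m=(p[...,2]>.14)&(p[...,2]<.26)&(np.hypot(p[...,0]-.65,p[...,1]-.165)<.07)
print(m.sum(),np.median(p[m],0))
E
```

```text
clock: 10.53
eef_pos: [0.5734, 0.133, 0.3179]
tool_rot: [-0.212, 0.977, -0.0, -0.0]
ft_force: [-0.2, -0.4, -2.5]
grip_width: 0.021
grasp_force: 61.6
clock: 10.7
eef_pos: [0.5714, 0.1316, 0.3172]
tool_rot: [-0.211, 0.978, -0.0, -0.002]
ft_force: [0.7, -0.3, -2.3]
grip_width: 0.0211
grasp_force: 61.5
tile  (array([568. , 271.7,  43. , 119.8,  91. ,  26.5]), np.int64(12187))
board (array([569.1, 270.9,  19. , 180. , 170.5,  23.6]), np.int64(28529))
1695 [0.65387022 0.16746355 0.20428641]
```

View pics/w5.png

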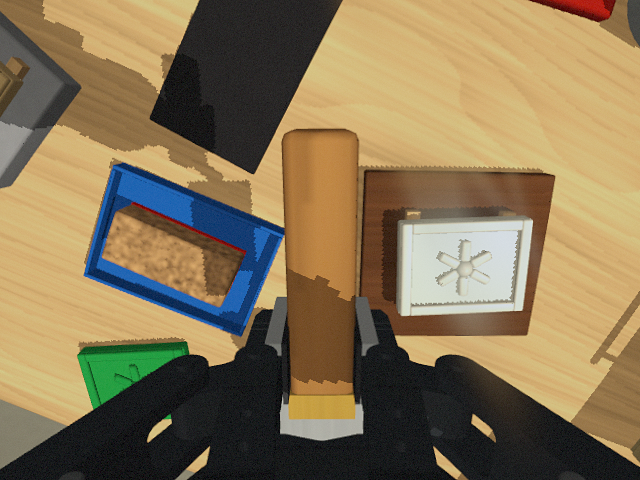

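Run:
```python
import numpy as np
z=np.load("w5.npz");p=z["p"];e=z["e"]
a=np.radians(24.3);u=np.array([np.cos(a),np.sin(a)]);v=np.array([-u[1],u[0]])
q=p-e;s=q[...,:2]@u;t=q[...,:2]@v;h=q[...,2]
for lo in range(-80,130,10):
    m=(s*1000>lo)&(s*1000<lo+10)&(abs(t)<.028)&(h>-.13)&(h<-.02)
    if m.sum()>20: print(lo,m.sum(),np.percentile(h[m]*1000,[5,50,95]).round(1),np.percentile(t[m]*1000,[2,98]).round(1))
```

```text
-80 675 [-57.  -44.7 -43.2] [-11.2   7.8]
-70 2762 [-45.2 -43.6 -42.5] [-12.1   8.8]
-60 2604 [-45.2 -43.7 -42.6] [-12.1   8.8]
-50 2402 [-45.1 -43.7 -42.7] [-12.    8.9]
-40 2226 [-45.2 -43.8 -42.7] [-12.    8.9]
-30 2071 [-45.3 -43.8 -42.8] [-11.9   9. ]
-20 5921 [-58.9 -42.7 -21.4] [-24.2  21.3]
-10 4109 [-60.2 -43.7 -24.4] [-26.8  27. ]
0 2353 [-45.  -43.6 -26.3] [-13.9  10.8]
10 1683 [-44.8 -43.6 -42.5] [-12.3   9.1]
20 561 [-44.3 -43.4 -42.6] [-12.3   9.5]
70 136 [-114.1 -113.2 -112.3] [-24.1  20.6]
80 812 [-114.1 -113.1 -112.2] [-24.3  20.7]
90 747 [-114.1 -113.3 -112.4] [-23.8  20.3]
```

```bash
python3 -m jog '[-0.247,0.056,0,0,0,0.019,-0.247,0.056,0,0,0,0.019,-0.247,0.056,0,0,0,0.019,-0.247,0.056,0,0,0,0.019,-0.247,0.056,-0.02,0,0,0.019,-0.247,0.056,-0.07,0,0,0.019,-0.247,0.056,-0.12,0,0,0.019,-0.247,0.056,-0.17,0,0,0.019,-0.247,0.056,-0.21,0,0,0.019,-0.247,0.056,-0.226,0,0,0.019]'
python3 -m jog '[0,0,0,0,0,0,0,0,0,0,0,0,0,0,0,0,0,0]'
python3 - <<'E'
from h import *
P=[]
im,d=bot.camera("scene");cv2.imwrite("pics/s1.png",cv2.resize(im[180:340,240:480,::-1],None,fx=3,fy=3,interpolation=cv2.INTER_CUBIC))
for _ in range(1):
    o=bot.get_obs();print(np.round(o["eef_pos"],4),np.round(o["tool_rot"],4),np.round(o["joint_pos"],3))
c=px("scene",[.568,.2717,.03]);print(c)
E
```

```text
clock: 11.58
eef_pos: [0.3711, 0.1749, 0.1339]
tool_rot: [-0.229, 0.973, -0.001, -0.004]
ft_force: [-0.5, 0.3, -1.2]
grip_width: 0.0212
grasp_force: 61.3
clock: 11.83
eef_pos: [0.3758, 0.1771, 0.1391]
tool_rot: [-0.229, 0.973, 0.0, 0.001]
ft_force: [0.1, -0.1, -1.8]
grip_width: 0.0207
grasp_force: 61.3
[0.3762 0.1774 0.1394] [-2.293e-01  9.733e-01  4.000e-04  1.700e-03] [ 0.441  0.231 -0.48   0.857  0.    -0.022]
[406.43271411 256.34382371]
```

View pics/s1.png

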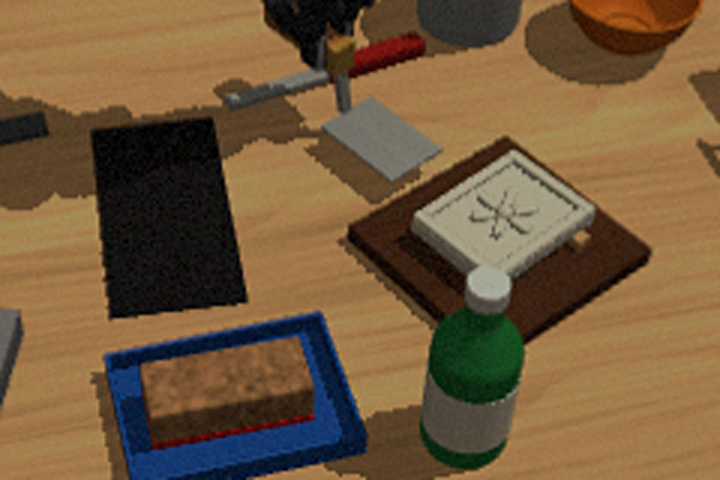

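```bash
python3 -m jog '[0,0,-0.003,0,0,0,0,0,-0.003,0,0,0,0,0,-0.003,0,0,0]'
python3 - <<'E'
from fit import *
a=np.radians(26.5);u=np.array([np.cos(a),np.sin(a)]);v=np.array([-u[1],u[0]]);C=np.array([.568,.2717])
for cam in ("scene","top"):
    im,d=bot.camera(cam);p=cloud(cam,d)
    s=(p[...,:2]-C)@u*1000;t=(p[...,:2]-C)@v*1000;h=p[...,2]*1000
    o=bot.get_obs();print(np.round(o["eef_pos"],4))
    def st(n,m): print(cam,n,m.sum(),np.percentile(h[m],[10,50,90]).round(1),np.percentile(s[m],[1,99]).round(1),np.percentile(t[m],[1,99]).round(1))
    st("blade",(abs(s+130)<45)&(abs(t)<40)&(h>12)&(h<45))
    st("bladein",(abs(s+130)<25)&(abs(t)<20)&(h>10)&(h<45))
    st("board",(abs(s+68)<8)&(abs(t)<60)&(h<45))
    st("table",(abs(s+130)<25)&(abs(t-70)<20))
    st("tile",(abs(s)<30)&(abs(t)<45))
    st("tilefull",(abs(s)<80)&(abs(t)<80)&(h>36))
E
```

```text
clock: 12.13
eef_pos: [0.3756, 0.1773, 0.1362]
tool_rot: [-0.229, 0.973, 0.0, 0.001]
ft_force: [-0.4, -0.8, -1.1]
grip_width: 0.021
grasp_force: 61.3
[0.3755 0.1772 0.136 ]
scene blade 515 [23.7 26.  28.1] [-174.1  -86.2] [-27.3  33.4]
scene bladein 209 [23.9 26.  28.1] [-154.4 -106.2] [-19.6  19.5]
scene board 163 [18.6 20.3 22.6] [-75.8 -61.3] [-58.9  58.9]
scene table 179 [0.1 2.2 4.4] [-154.6 -105.4] [51.8 89.3]
scene tile 660 [42.4 44.7 48.7] [-28.8  29.1] [-42.   43.9]
scene tilefull 1477 [42.  45.5 49.8] [-45.3  43.4] [-56.2  62.1]
[0.3754 0.1772 0.1359]
top blade 203 [17.8 24.  28.9] [-123.3  -85.5] [-36.1  30.5]
top bladein 86 [21.1 25.2 29.2] [-123.5 -105.1] [-19.3  19.3]
top board 243 [14.5 19.2 23. ] [-75.9 -60.2] [-58.3  58.3]
top table 45 [-3.2  1.5  6.1] [-116.8 -105.3] [50.8 88.6]
top tile 686 [39.3 44.1 48.8] [-29.4  29.2] [-44.1  44.1]
top tilefull 1395 [39.8 45.2 50.2] [-48.1  40.7] [-55.7  62.1]
```

```bash
python3 -m jog '[0.018,0.009,0,0,0,0,0.036,0.018,0,0,0,0,0.05,0.025,0,0,0,0,0.064,0.032,0,0,0,0,0.078,0.039,0,0,0,0,0.08,0.04,0,0,0,0]'
python3 -m jog '[0.016,0.008,0,0,0,0,0.032,0.016,0,0,0,0,0.048,0.024,0,0,0,0,0.062,0.031,0,0,0,0,0.062,0.031,0,0,0,0,0.062,0.031,0,0,0,0]'
python3 - <<'E'
from fit import *
a=np.radians(26.5);u=np.array([np.cos(a),np.sin(a)]);v=np.array([-u[1],u[0]]);C=np.array([.568,.2717])
im,d=bot.camera("scene");p=cloud("scene",d);cv2.imwrite("pics/s2.png",cv2.resize(im[180:340,300:480,::-1],None,fx=4,fy=3.6,interpolation=cv2.INTER_CUBIC)[:590])
s=(p[...,:2]-C)@u*1000;t=(p[...,:2]-C)@v*1000;h=p[...,2]*1000
m=(abs(s)<80)&(abs(t)<80)&(h>36)&(h<55)
print(rect(p,im,C,.036,.056,.11))
print(np.percentile(s[m],[1,99]).round(1),np.percentile(t[m],[1,99]).round(1))
E
```

```text
clock: 12.73
eef_pos: [0.4413, 0.2102, 0.1358]
tool_rot: [-0.23, 0.973, 0.0, 0.001]
ft_force: [1.0, 0.6, -1.2]
grip_width: 0.021
grasp_force: 61.4
clock: 13.23
eef_pos: [0.4883, 0.2337, 0.1352]
tool_rot: [-0.23, 0.973, -0.0, -0.001]
ft_force: [-0.1, -0.5, -2.2]
grip_width: 0.0215
grasp_force: 61.4
(array([565. , 274. ,  45.4, 122.8,  92.3,  26.5]), np.int64(1476))
[-65.5  43.5] [-56.  62.]
```

View pics/s2.png

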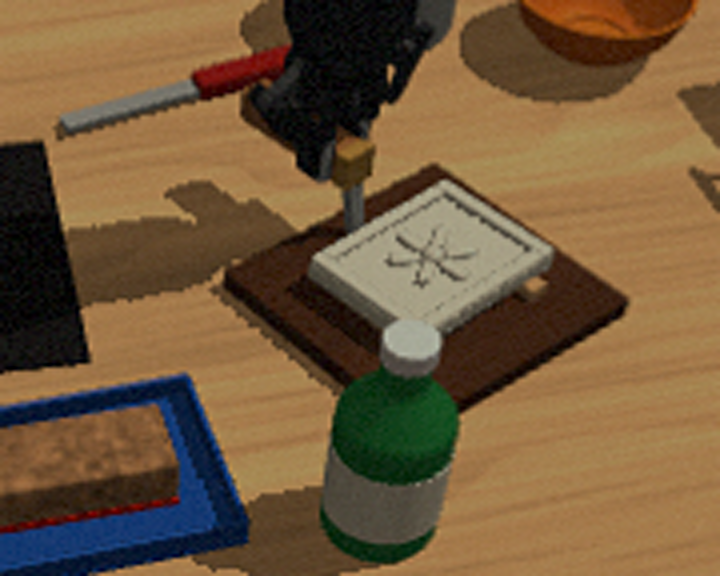

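```bash
python3 -m jog '[0,0,0.003,0,0,0,0,0,0.007,0,0,0,0,0,0.011,0,0,0,0,0,0.018,0,0,0,0,0,0.03,0,0,0,0,0,0.045,0,0,0,0,0,0.06,0,0,0,0,0,0.07,0,0,0,0,0,0.075,0,0,0,0,0,0.075,0,0,0]'
python3 - <<'E'
from fit import *
a=np.radians(26.5);u=np.array([np.cos(a),np.sin(a)]);v=np.array([-u[1],u[0]]);C=np.array([.568,.2717])
e=np.array(bot.get_obs()["eef_pos"]);im,d=bot.camera("scene");p=cloud("scene",d)
print(rect(p,im,C,.08,.125,.12))
q=p-e;s=q[...,:2]@u*1000;t=q[...,:2]@v*1000;h=p[...,2]*1000
for lo in range(30,130,15):
    m=(s>lo)&(s<lo+15)&(abs(t)<55)&(h>80)&(h<125)
    print(lo,m.sum(),np.median(h[m]).round(1))
for lo in range(-60,60,20):
    m=(t>lo)&(t<lo+20)&(s>40)&(s<120)&(h>80)&(h<125)
    print("t",lo,m.sum(),np.median(h[m]).round(1))
E
```

```text
clock: 14.12
eef_pos: [0.4894, 0.2342, 0.197]
tool_rot: [-0.23, 0.973, 0.0, 0.001]
ft_force: [0.2, 0.8, -2.7]
grip_width: 0.0212
grasp_force: 61.2
(array([555. , 269.2, 101.8, 123.5, 120.6,  26.7]), np.int64(1810))
30 25 104.8
45 243 103.3
60 202 101.3
75 221 102.1
90 235 101.8
105 222 100.9
120 303 103.4
t -60 284 101.7
t -40 227 100.8
t -20 228 102.0
t 0 198 103.2
t 20 180 101.0
t 40 232 102.4
```

```bash
cat > sc.py <<'E'
from fit import *
def go(C,lo,hi,Cr=(.57,-.284)):
    im,d=bot.camera("scene");p=cloud("scene",d);o=bot.get_obs()
    print("eef",np.round(o["eef_pos"],4),np.round(o["tool_rot"],4))
    white=lambda i:(i.min(-1)>95)&(i[...,0]-i[...,2]<60)
    print("tile",rect(p,im,C,lo,hi,.1,white))
    print("rack",rect(p,im,Cr,.02,.075,.2))
    return im,p
E
python3 - <<'E'
from sc import *
go((.568,.272),.085,.125)
E
python3 -m jog '[0,-0.006,0,0,0,-0.0035,-0.001,-0.019,0,0,0,-0.011,-0.002,-0.0375,0,0,0,-0.022,-0.003,-0.0625,0,0,0,-0.0366,-0.004,-0.09,0,0,0,-0.0527,-0.006,-0.12,0,0,0,-0.0703,-0.007,-0.15,0,0,0,-0.0878,-0.009,-0.18,0,0,0,-0.1054,-0.01,-0.21,0,0,0,-0.123,-0.012,-0.24,0,0,0,-0.1405]'
python3 -m jog '[-0.0015,-0.03,0,0,0,-0.0176,-0.003,-0.06,0,0,0,-0.0351,-0.0045,-0.09,0,0,0,-0.0527,-0.006,-0.12,0,0,0,-0.0703,-0.0075,-0.15,0,0,0,-0.0879,-0.009,-0.18,0,0,0,-0.1054,-0.0105,-0.21,0,0,0,-0.123,-0.012,-0.24,0,0,0,-0.1406,-0.0135,-0.27,0,0,0,-0.1581,-0.015,-0.3,0,0,0,-0.1757]'
python3 -m jog '[-0.0015,-0.03,0,0,0,-0.0176,-0.003,-0.0575,0,0,0,-0.0337,-0.004,-0.0825,0,0,0,-0.0483,-0.005,-0.105,0,0,0,-0.0615,-0.006,-0.1225,0,0,0,-0.0718,-0.007,-0.135,0,0,0,-0.079,-0.0075,-0.145,0,0,0,-0.085,-0.008,-0.151,0,0,0,-0.0885,-0.008,-0.155,0,0,0,-0.0908,-0.008,-0.155,0,0,0,-0.0908]'
python3 - <<'E'
from sc import *
im,p=go((.544,-.352),.085,.125)
cv2.imwrite("pics/s3.png",cv2.resize(im[200:360,60:300,::-1],None,fx=3,fy=3,interpolation=cv2.INTER_CUBIC))
E
```

```text
eef [0.4886 0.2338 0.1954] [-2.295e-01  9.733e-01 -0.000e+00 -1.000e-04]
tile (array([559.7, 271.3, 101.5, 119.6, 106.2,  26.3]), np.int64(1277))
rack (array([ 569.6, -282.3,   32.8,  312.1,  133.8,  -19.8]), np.int64(6579))
clock: 15.05
eef_pos: [0.4782, 0.0394, 0.1952]
tool_rot: [-0.089, 0.996, -0.0, -0.0]
ft_force: [0.1, -0.8, -4.0]
grip_width: 0.0208
grasp_force: 61.2
clock: 15.88
eef_pos: [0.4655, -0.2003, 0.1952]
tool_rot: [0.087, 0.996, -0.0, -0.001]
ft_force: [0.2, -0.1, -3.3]
grip_width: 0.0211
grasp_force: 61.2
clock: 16.72
eef_pos: [0.4607, -0.3222, 0.1954]
tool_rot: [0.175, 0.985, 0.0, -0.0]
ft_force: [-0.4, 0.8, -3.3]
grip_width: 0.0215
grasp_force: 61.2
eef [ 0.4608 -0.3217  0.1954] [ 1.743e-01  9.847e-01  2.000e-04 -1.000e-04]
tile (array([ 542.3, -350.5,  100.1,  119.2,   92.9,  -19.5]), np.int64(1577))
rack (array([ 569.4, -281.5,   33.3,  310.7,  134.2,  -20.7]), np.int64(5528))
```

View pics/s3.png

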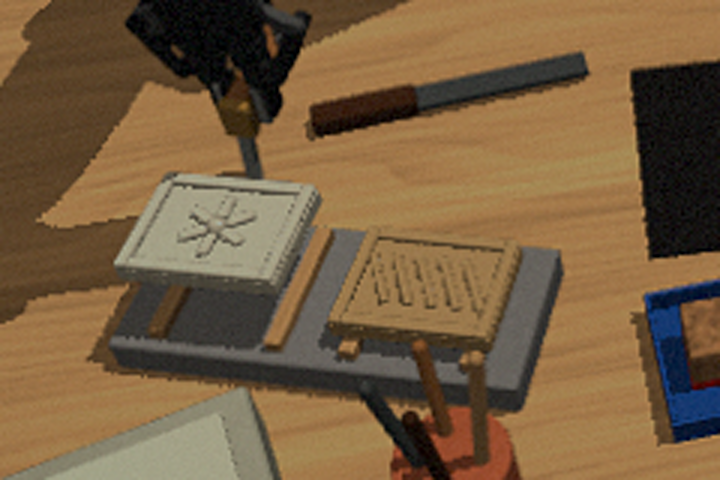

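```bash
python3 -m jog '[0.001,0,-0.005,0,0,0,0.0025,0,-0.015,0,0,0,0.0025,0,-0.027,0,0,0,0.0025,0,-0.037,0,0,0,0.0025,0,-0.044,0,0,0,0.0025,0,-0.049,0,0,0,0.0025,0,-0.053,0,0,0,0.0025,0,-0.056,0,0,0,0.0025,0,-0.058,0,0,0,0.0025,0,-0.058,0,0,0]'
python3 - <<'E'
from sc import *
im,p=go((.544,-.352),.046,.07)
print(p[...,2].shape)
Cr=np.array([.5695,-.282]);a=np.radians(-20);u=np.array([np.cos(a),np.sin(a)]);v=np.array([-u[1],u[0]])
s=(p[...,:2]-Cr)@u*1000;t=(p[...,:2]-Cr)@v*1000;h=p[...,2]*1000
for n,m in (("tile",(abs(s)<58)&(abs(t+73)<70)&(h>50)&(h<66)),("cream",(abs(s)<58)&(abs(t-73)<70)&(h>50)&(h<66))):
    print(n,m.sum(),np.median(h[m]),np.percentile(s[m],[1,99]).round(1),np.percentile(t[m],[1,99]).round(1))
E
```

```text
clock: 17.6
eef_pos: [0.463, -0.3223, 0.1493]
tool_rot: [0.175, 0.985, -0.0, 0.0]
ft_force: [0.4, 0.4, -2.4]
grip_width: 0.0205
grasp_force: 61.3
eef [ 0.463  -0.3223  0.1495] [ 1.746e-01  9.846e-01 -2.000e-04  4.000e-04]
tile (array([ 544. , -349.9,   57.5,  120.3,   92.2,  -19.3]), np.int64(1541))
rack (array([ 567.5, -282.2,   54.1,  312.5,  137.5,  -20.2]), np.int64(6698))
(480, 640)
tile 1854 57.10971318019348 [-43.6  46. ] [-130.6  -13.4]
cream 1919 57.605363771687344 [-46.1  43.7] [ 15.9 132.1]
```

```bash
python3 -m jog '[-0.006,0.0022,0,0,0,0,-0.018,0.0065,0,0,0,0,-0.034,0.0124,0,0,0,0,-0.052,0.0189,0,0,0,0,-0.072,0.0262,0,0,0,0,-0.094,0.0342,0,0,0,0,-0.116,0.0422,0,0,0,0,-0.138,0.0502,0,0,0,0,-0.16,0.0582,0,0,0,0,-0.176,0.064,0,0,0,0]'
python3 -m jog '[0,0,0.03,0,0,0,0,0,0.08,0,0,0,0,0,0.1,0,0,0]'
python3 - <<'E'
from sc import *
im,p=go((.544,-.352),.046,.07)
Cr=np.array([.5695,-.282]);a=np.radians(-20);u=np.array([np.cos(a),np.sin(a)]);v=np.array([-u[1],u[0]])
s=(p[...,:2]-Cr)@u*1000;t=(p[...,:2]-Cr)@v*1000;h=p[...,2]*1000
for n,m in (("tile",(abs(s)<58)&(abs(t+73)<70)&(h>50)&(h<66)),("cream",(abs(s)<58)&(abs(t-73)<70)&(h>50)&(h<66))):
    print(n,m.sum(),np.median(h[m]),np.percentile(s[m],[1,99]).round(1),np.percentile(t[m],[1,99]).round(1))
im,d=bot.camera("top");p=cloud("top",d);print("toptile",rect(p,im,(.544,-.352),.047,.07,.09),rect(p,im,(.57,-.282),.02,.07,.19))
E
```

```text
clock: 18.48
eef_pos: [0.3202, -0.2701, 0.1494]
tool_rot: [0.175, 0.985, -0.0, -0.0]
ft_force: [-0.5, 0.4, -2.3]
grip_width: 0.0213
grasp_force: 61.3
clock: 18.73
eef_pos: [0.3224, -0.2716, 0.2332]
tool_rot: [0.175, 0.985, -0.001, 0.002]
ft_force: [0.8, -1.0, -1.9]
grip_width: 0.021
grasp_force: 61.5
eef [ 0.3238 -0.2727  0.2353] [ 0.1747  0.9846 -0.0028  0.0048]
tile (array([ 544.1, -350.3,   57.4,  120.4,   91.8,  -19.5]), np.int64(1555))
rack (array([ 569. , -282.4,   54. ,  311.6,  133.4,  -20.5]), np.int64(6620))
tile 1853 57.113972522277564 [-43.7  45.7] [-130.1  -13.1]
cream 1911 57.46564736937276 [-45.8  43.4] [ 16.3 132. ]
toptile (array([ 545.2, -350.8,   57.2,  120. ,   90.6,  -20.4]), np.int64(1350)) (array([ 568.8, -283. ,   52. ,  310. ,  131.9,  -19.9]), np.int64(4888))
```

```bash
python3 -m jog '[0.1055,0.374,0,0,0,0.164,0.1055,0.374,0,0,0,0.164,0.1055,0.374,0,0,0,0.164,0.1055,0.374,0,0,0,0.164,0.1055,0.374,0,0,0,0.164,0.1055,0.374,0,0,0,0.164,0.1055,0.374,0,0,0,0.164,0.1055,0.374,0,0,0,0.164,0.1055,0.374,0,0,0,0.164,0.1055,0.374,0,0,0,0.164]'
python3 -m jog '[0,0,-0.04,0,0,0,0,0,-0.08,0,0,0,0,0,-0.11,0,0,0,0,0,-0.125,0,0,0,0,0,-0.135,0,0,0,0,0,-0.138,0,0,0,0,0,-0.138,0,0,0]'
```

```text
clock: 19.67
eef_pos: [0.4057, 0.0292, 0.2281]
tool_rot: [0.01, 1.0, -0.0, -0.001]
ft_force: [-1.4, -1.1, -2.8]
grip_width: 0.021
grasp_force: 61.4
clock: 20.25
eef_pos: [0.4049, 0.0271, 0.119]
tool_rot: [0.012, 1.0, -0.0, -0.001]
ft_force: [0.4, 0.8, -2.3]
grip_width: 0.0211
grasp_force: 62.4
```

Still hanging (−2.3 N); lower in small steps until contact.

```bash
python3 -m jog '[0,0,-0.0008,0,0,0,0,0,-0.0012,0,0,0,0,0,-0.0012,0,0,0]'
```

```text
clock: 20.5
eef_pos: [0.4061, 0.0273, 0.1187]
tool_rot: [0.012, 1.0, -0.0, 0.0]
ft_force: [-4.0, -1.7, 8.6]
grip_width: 0.0211
grasp_force: 64.1
```

```bash
python3 -m jog '[0,0,0,0,0,0,0,0,0,0,0,0,0,0,0,0,0,0,0,0,0,0,0,0,0,0,0,0,0,0,0,0,0,0,0,0,0,0,0,0,0,0]' 1
python3 -m jog '[0,0,0.03,0,0,0,0,0,0.07,0,0,0,0,0,0.12,0,0,0,0,0,0.15,0,0,0,-0.07,0,0.2,0,0,0,-0.07,0,0.2,0,0,0,-0.07,0,0.2,0,0,0]'
python3 - <<'E'
from fit import *
im,d=bot.camera("wrist");p=cloud("wrist",d)
print("handle",rect(p,im,(.39,.028),.06,.1,.1))
print("blade",rect(p,im,(.479,.023),-.005,.03,.12,lambda i:(i.sum(-1)>200)&(abs(i[...,0]-i[...,2])<30)))
im,d=bot.camera("scene");cv2.imwrite("pics/s4.png",im[...,::-1])
E
```

```text
clock: 21.08
eef_pos: [0.4064, 0.0283, 0.1176]
tool_rot: [0.011, 1.0, 0.0, -0.0]
ft_force: [-0.1, 0.4, 0.5]
grip_width: 0.0852
grasp_force: 0.0
clock: 21.67
eef_pos: [0.3483, 0.0283, 0.2805]
tool_rot: [0.011, 1.0, 0.0, 0.001]
ft_force: [0.4, 0.5, -0.3]
grip_width: 0.0852
grasp_force: 0.0
handle (array([385.1,  26.5,  74.5,  96.9,  23. ,  88.6]), np.int64(3790))
blade (array([482. ,  23.9,   5.8,  91.5,  61.3,  88.7]), np.int64(4055))
```

View pics/s4.png

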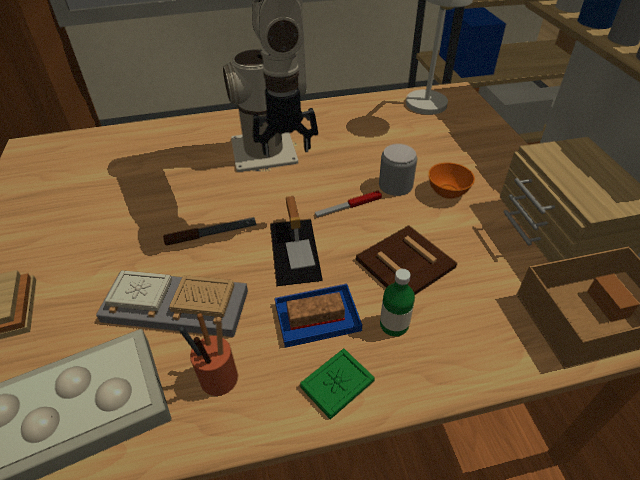

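The picture shows everything where it should be: the white tile in the right bay at (138,290), the block in the tray at (316,310), the spatula flat on its mat at (298,245), and the bystanders where they were.

```bash
python3 -c "
from workcell import bot
print(bot.job_done())"
```

```text
the job is handed in; nothing more can be done
None
```

The job is handed in, at about 22 s of the 66 s allowed: the cork block lies flat in the middle of the blue tray, the white tile is in the freed right bay, within about 2 mm of centre and a degree of square by the cameras, and the spatula is back flat on its mat.

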